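# Stand the chalkboard marker in the bottle shelf's slot

## Task

The chalkboard marker with the burgundy band is missing from the bottle shelf. Pick it up and lean it, band end up, against the long side of the closed wooden gift case that faces the bottle shelf and let go; then take it again by its upper end, tip its lower end into the empty slot in front of the burgundy-capped bottle while the marker is still leaning, and straighten it so that it stands upright, fully home in the slot, and let go. Leave the other markers and the corkscrew where they are.

Things in the scene. Friction and masses are not known exactly. Their poses are not given: they have to be found in the camera images.
- marker: Loose chalkboard marker to be stood up: a flat black hardboard plate, 150 x 64 x 8 mm, about 90 g, with chalk-drawn grapes, lying flat at the start. Origin at the centre of the face it lies on. x runs along its 150 mm length towards the head, the end with the 26 mm wide burgundy band (band on both faces); y along its 64 mm width; z is the face normal.
- marker_foot (a point): Middle of the plain (lower) end of the burgundy marker, at half its thickness: 75 mm from the plate's middle.
- marker_head (a point): Middle of the banded (upper) end of the burgundy marker, at half its thickness.
- mat: Grey rubber service mat with good grip, fixed on the bench, 210 (x) x 200 (y) x 4 mm thick; origin at the centre of its underside, axes as gift_case. The case stands on its -x end. A marker leans there steadily at about 45 degrees: foot on the mat 65 to 70 mm out from the case's +x side, back on the case's upper edge, head over the case.
- gift_case: Closed wooden case fixed on the mat (underside 4 mm above the bench), 110 (x) x 200 (y) x 65 mm high, square edges, brass clasps on its -x side, hinges on its +x side. Origin at the centre of its underside; x points roughly to the robot's left, towards the bottle shelf. Its +x side is the one to lean the marker on.
- shelf: Fixed oak pull-out bottle shelf, about 415 x 362 x 60 mm with three bottle lanes side by side along y; origin at the centre of its underside. x points away from the robot.
- lane_red: The lane of the shelf that holds the burgundy-capped bottle (lying, neck towards the robot, 74 mm across, its top 97 mm high); fixed. 380 (x) x 110 (y) mm, origin at the centre of its underside, x pointing away from the robot. Across its front runs an oak rail 55 mm deep and 48 mm high with the empty slot in its top.
- slot (a point): Centre of the floor of the empty slot, 18 mm above the bench, axes as lane_red. The slot is 74 mm long (along y), 10.5 mm wide (along x), with straight walls up to 22 mm above its floor; above that both long walls are chamfered outwards at 45 degrees for 8 mm, so the mouth is 26.5 mm wide, 30 mm above the floor. The bottle's neck ends 46 mm behind the slot, under 60 mm above its floor.
- lane_white: Neighbouring lane with a cream-capped bottle and a standing marker with a cream band in its slot; fixed; axes and sizes as lane_red.
- lane_green: Neighbouring lane with a green-capped bottle and a standing marker with a green band in its slot; fixed; axes and sizes as lane_red.
- marker_white: Loose chalkboard marker with a cream band, standing in its slot, 8 (x) x 64 (y) x 150 mm high; leave alone. Origin at the centre of its lower end.
- marker_green: Loose chalkboard marker with a green band, standing in its slot, 8 (x) x 64 (y) x 150 mm high; leave alone. Origin at the centre of its lower end.
- spare: Loose chalkboard marker with a gold band lying flat on the bench, 150 x 64 x 8 mm; leave alone. Origin at the centre of its underside, x towards the band.
- corkscrew: Loose folded waiter's corkscrew lying on the bench, about 125 x 25 x 13 mm; leave alone. Origin at the centre of its underside, x along it.
Not all that is in view belongs to the job. Several things have the shape of the gift_case; the one meant has the colours described above.

How it is judged:
By the outcome, as a careful person would: the job done as asked, in the order asked, and still so for the second after the job is handed in, with the robot touching nothing.
It also fails if it takes over 64 s, if anything falls off the work surface, if the arm or the gripper's body presses on something with over 40 N, if the wrist force passes 120 N, or if a joint passes its speed limit or range.

## Robot

A 6-joint arm with a two-finger parallel gripper is mounted at the origin on the work surface. World frame = base frame: x ahead of the robot, y to its left, z up, the work surface at z = 0. Lengths are in m, angles in rad, forces in N, time in s.
With the tool pointing down it reaches from about 0.425 to 0.925 m from the base axis. Payload 12.5 kg.
Tool frame: the origin (TCP) lies on the centre line of the jaws, within the pads' length; the fingertips stand 17 mm ahead of it and the grasp point (between the pads) lies 2 mm behind it; z points along the fingers, y is the line along which they close (so a half turn about z gives the same grasp; the last joint's range is limited). The gripper opens to 85 mm and grips with 20 to 120 N. Pads are 22 mm wide; open, the fingers measure 114 mm over their backs; the gripper's body (76 mm by 85 mm) begins 54 mm behind the grasp point. The pads swing forward as they close: fully open they stand 13 mm farther back than shut.
Start: joints at [-0.106, 0.491, 1.559, -0, 1.092, -0.106], TCP at [0.625, 0, 0.248] pointing down, gripper open.
Joint ranges: [-3.1, 3.1], [-0.84, 2.19], [0.05, 2.79], [-1.13, 4.28], [0.06, 2.93], [-2.69, 2.69]. Speed limits (rad/s): [2.22, 2.22, 2.79, 3.14, 3.14, 3.14].

## Interface

Orientations are given as a rotation vector (axis times angle).
In Python, from workcell import arm gives the robot as it stands.
- The arm moves only by the shell command python3 -m creep 'ROWS' [FORCE]. ROWS is JSON, a list of rows, each a list of 7 numbers: the shift along the tool's x, y, z in mm, then the turn, a rotation vector about the tool's x, y, z in rad, then the opening, from 0 (shut) to 1 (fully open). In form: [[x, y, z, rx, ry, rz, gripper], ...]. A call has 1 to 20 rows; each row shifts and turns the commanded pose from where the row before left it, along the tool's axes as they then stand; what a row does not reach is not made up. A row lasts 1/12 s, in which the tool goes at most 41.7 mm and 7.16 degrees, less where a joint would pass 70% of its speed; a pose out of reach is approached as far as the arm can. A call is refused whole if a number of a shift passes 41.7 or a number of a turn 0.125, either way. A call with a gripper value outside its range is refused whole. The fingers move at their own pace and stop on an object; FORCE is the grip in N (left out, the last holds). Time passes only in rows, so rows that do not move let the fingers close. It gives the time, the measured TCP pose, the force, the opening and the grip force at its end, in the units of the state.
- arm.sense(): the state, without advancing time (a new reading comes with each control period).
- arm.capture(name): name is "scene" or "side" or "wrist"; returns the picture (420x560x3 uint8, blue, green, red); there is no depth.
- arm.camera_info(name): a dict with "intrinsics" (3x3 intrinsics, pixels), "R" (3x3) and "t" (3): a world point X has camera coordinates R X + t. Camera axes: x right, y down, z forward; pixel columns grow to the right and rows downward; lengths in m; the calibration is good to about 2 mm. A picture is of the moment at which its call begins: read the wrist's pose just before it. camera_info takes no time and is no camera call; for the wrist camera it gives the pose at the moment of the call.
- arm.sign_off(): hands the job in; it is judged then, once.
The state is a dict: "clock": time; "joints": joint angles; "dq": joint speeds; "joint_efforts": joint torques, N m; "ee_pos": TCP position; "ee_rot": TCP orientation; "contact_force": force on the tool from outside, world axes, zero at the start; "ft_torque": the same for the moment, N m; "grip_width": finger opening in m; "gripper_force": force on a finger pad.
Only numpy, scipy, OpenCV 4.12 (cv2) and the standard library are available. Lean on these libraries where they do the work, as an engineer would, in place of code of your own. Each camera call takes 0.05 s, during which the arm holds its last target. There are 200 camera calls.

## Working session

There is one attempt and no reset: what is moved stays moved. The work goes in short steps, Python scripts to look and compute and a shell command to move; the robot and the scene stay as the last step left them, time stands still between calls to the robot, and variables do not carry over. Pictures are saved under pics/ and viewed, at most 10 in all, crops included, and the job is handed in when it is done.

```bash
mkdir -p pics; ls
python3 - <<'E'
from workcell import arm
import cv2, numpy as np
for n in ["scene","side"]:
    im=arm.capture(n); cv2.imwrite(f"pics/{n}0.png",im)
    c=arm.camera_info(n); print(n,np.round(np.array(c["intrinsics"]),1).tolist(),np.round(c["R"],3).tolist(),np.round(c["t"],3).tolist())
print(arm.sense())
E
```

```text
pics
scene [[401.0, 0.0, 277.1], [0.0, 401.0, 205.9], [0.0, 0.0, 1.0]] [[-0.65, 0.76, -0.015], [0.651, 0.546, -0.527], [-0.393, -0.352, -0.85]] [0.365, -0.277, 1.343]
side [[423.9, 0.0, 281.5], [0.0, 423.9, 203.3], [0.0, 0.0, 1.0]] [[0.704, -0.71, -0.017], [-0.412, -0.388, -0.825], [0.579, 0.588, -0.566]] [-0.368, 0.243, 0.974]
{'clock': 0.1, 'joints': array([-1.05626245e-01,  4.91513018e-01,  1.55940957e+00,  1.87114318e-06,
        1.09170012e+00, -1.05561050e-01]), 'dq': array([-6.31839672e-04, -2.31648999e-03, -2.69331994e-03, -9.00949033e-04,
       -2.41646232e-05,  9.71688144e-04]), 'joint_efforts': array([ 1.65888025e-03, -6.19446945e+01, -2.62024283e+01, -1.08395730e-04,
        2.98314291e-03, -4.12389943e-05]), 'ee_pos': array([6.24809474e-01, 2.69172540e-05, 2.47770380e-01]), 'ee_rot': array([-2.22094753e+00, -2.22080082e+00,  1.01484997e-03]), 'contact_force': array([ 0.08302048, -0.45618988, -0.6249196 ]), 'ft_torque': array([-0.00449604, -0.06700825, -0.06215315]), 'gripper_force': 0.0, 'grip_width': 0.0855594001826758}
```

View pics/scene0.png

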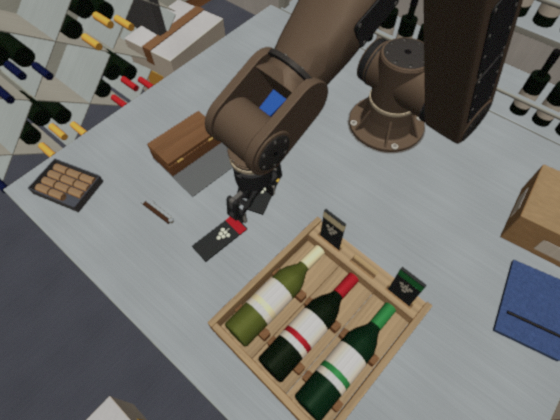

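View pics/side0.png

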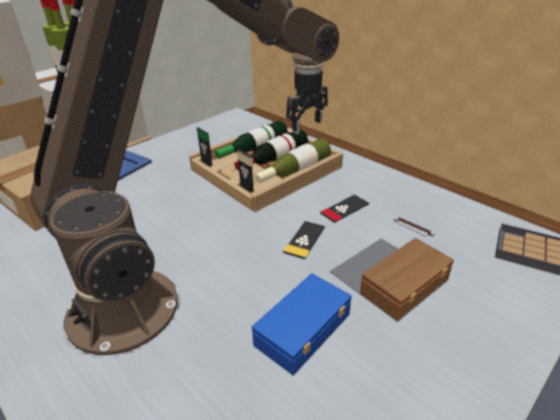

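The scene picture shows the burgundy-band marker at (220,238), with its band at (236,227). The side picture shows it at (345,208), with its band at (331,214).

There are two candidate cases: the brown wooden one on the grey mat, at side (407,277) and scene (185,143), and a blue one at side (302,320). The wooden one with the brass clasps on the mat fits the description. I'll confirm it in enlarged crops.

Run:
```python
import cv2
def crop(src,x,y,w,h,k,out):
    im=cv2.imread(f"pics/{src}.png")[y:y+h,x:x+w]
    im=cv2.resize(im,None,fx=k,fy=k,interpolation=cv2.INTER_CUBIC)
    for i in range(0,w,20): cv2.putText(im,str(x+i),(i*k,10),0,.35,(0,255,255),1); cv2.line(im,(i*k,12),(i*k,18),(0,255,255),1)
    for i in range(0,h,20): cv2.putText(im,str(y+i),(0,i*k+4),0,.35,(0,255,255),1)
    cv2.imwrite(f"pics/{out}.png",im)
crop("side0",280,185,180,135,4,"c_side")
crop("scene0",140,105,200,150,4,"c_scene")
crop("scene0",300,190,140,120,5,"c_slot")
```

```text
(no output)
```

View pics/c_side.png

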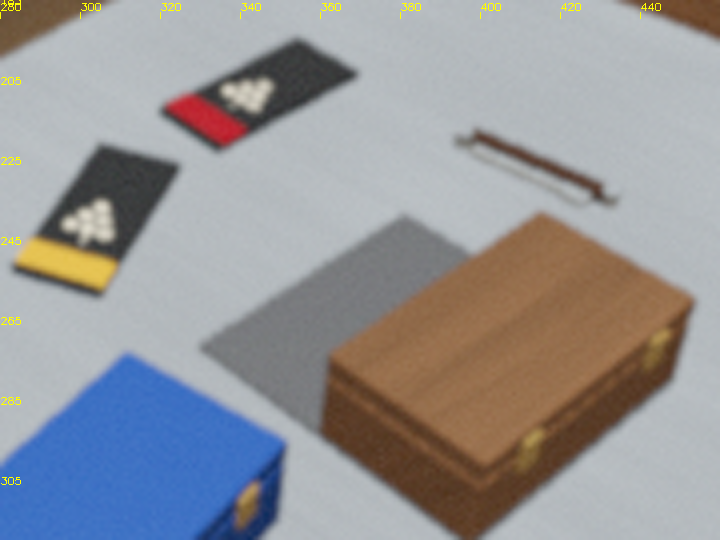

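View pics/c_scene.png

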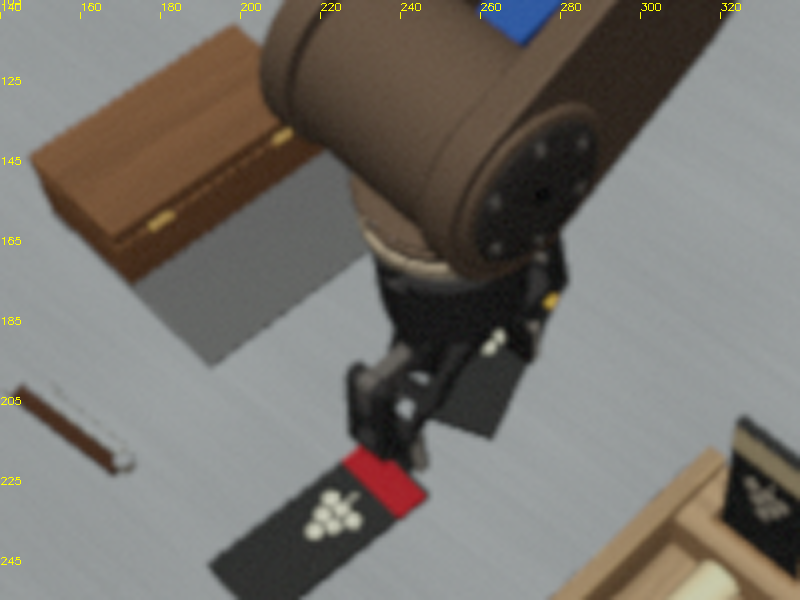

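View pics/c_slot.png

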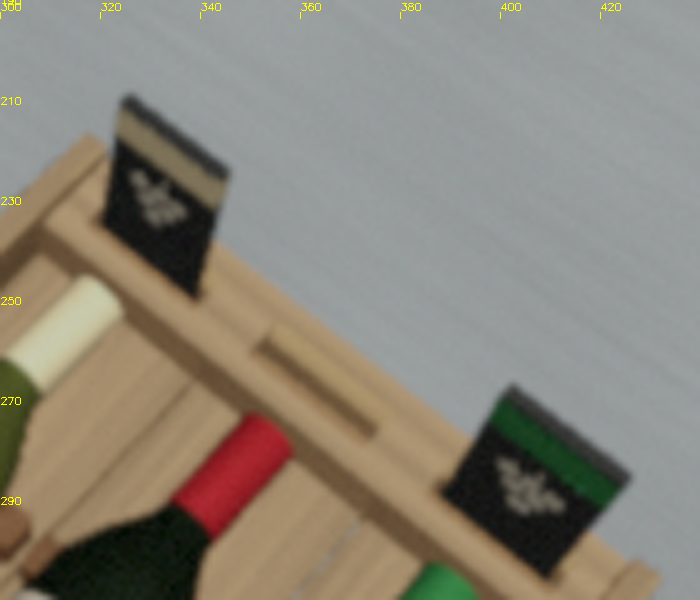

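The crops confirm the target. The brown case has brass clasps and hinges and stands on the grey mat, while the blue case has no mat. The burgundy marker, the gold spare at side (305,240) and the empty slot at scene (364,266) are all clear. Next I'll compute positions.

```bash
cat > h.py <<'E'
from workcell import arm
import numpy as np, cv2
from scipy.optimize import least_squares
from scipy.spatial.transform import Rotation as Rn
def ray(n,uv,z):
    c=arm.camera_info(n);R=np.array(c["R"]);t=np.array(c["t"]);K=np.array(c["intrinsics"])
    o=-R.T@t; d=R.T@np.linalg.solve(K,[uv[0],uv[1],1]); return o+d*(z-o[2])/d[2]
def proj(n,X):
    c=arm.camera_info(n);p=np.array(c["intrinsics"])@(np.array(c["R"])@np.array(X)+np.array(c["t"])); return p[:2]/p[2]
def fit(obs,guess):  # obs: (cam,u,v,lx,ly,z) -> x,y,yaw
    def res(p):
        c,s=np.cos(p[2]),np.sin(p[2]); r=[]
        for n,u,v,lx,ly,z in obs: r+=list(proj(n,[p[0]+c*lx-s*ly,p[1]+s*lx+c*ly,z])-[u,v])
        return np.array(r)
    q=least_squares(res,guess); return q.x,np.round(q.fun.reshape(-1,2),1).tolist()
E
python3 - <<'E'
from h import *
S=lambda x,y:("side",280+x/4,185+y/4)
C=lambda x,y:("scene",140+x/4,105+y/4)
L=lambda x,y:("scene",300+x/5,190+y/5)
for nm,p,z in [("head",S(161,110),.008),("headR",S(220,151),.008),("footR",S(358,73),.008),("footL",S(297,38),.008),("headC",C(427,495),.008),("footC",C(208,565),.008),
 ("case",S(330,354),.069),("",S(541,211),.069),("",S(694,300),.069),("",S(483,466),.069),("Csc",C(115,243),.069),("",C(30,157),.069),("",C(237,25),.069),
 ("mat",S(200,347),.004),("",S(403,214),.004),("sc",C(212,366),.004),
 ("wtop",L(128,95),.168),("",L(230,172),.168),("gtop",L(512,385),.168),("",L(632,478),.168),
 ("slot",L(275,325),.048),("",L(252,345),.048),("",L(387,415),.048),("",L(372,440),.048),("wbase",L(105,222),.048),("",L(195,297),.048),("gb",L(442,490),.048),("",L(548,577),.048),
 ("spare",S(100,145),.008),("",S(180,163),.008),("",S(102,295),.008),("",S(13,266),.008)]:
    print(nm,np.round(ray(p[0],p[1:],z)*1000,1)[:2])
E
```

```text
head [594.1 -90.8]
headR [ 584.7 -154.3]
footR [ 734.1 -168.5]
footL [ 741.7 -105.4]
headC [598.7 -80.9]
footC [ 735.9 -159.1]
case [ 413.3 -367.3]
 [ 608.3 -387. ]
 [ 596.4 -493.7]
 [ 400.1 -474.3]
Csc [ 613.1 -372.3]
 [ 599.8 -484.5]
 [ 402.9 -463.6]
mat [ 422.  -269.5]
 [ 619.  -286.9]
sc [ 620.2 -279.5]
wtop [491.3  97.6]
 [494.6 160.2]
gtop [502.8 318.6]
 [507.  380.7]
slot [488.8 203.7]
 [505.7 201.1]
 [493.6 275.1]
 [509.7 276.7]
wbase [497.5 100.1]
 [502.5 162.7]
gb [509.5 317.5]
 [514.1 379.9]
spare [530.8 -87. ]
 [ 554.1 -142.6]
 [ 412.3 -196. ]
 [ 392.9 -134.6]
```

```bash
python3 -m creep '[[30,-12,-8,0,0,0,1],[30,-12,-8,0,0,0,1],[30,-12,-8,0,0,0,1],[30,-12,-8,0,0,0,1],[30,-12,-8,0,0,0,1],[30,-12,-8,0,0,0,1],[30,-12,-8,0,0,0,1],[30,-12,-8,0,0,0,1],[0,0,0,0,0,0,1],[0,0,0,0,0,0,1]]'
python3 - <<'E'
from h import *
c=arm.camera_info("wrist");print(arm.sense()["ee_pos"],-np.array(c["R"]).T@np.array(c["t"]),np.round(c["R"],3).tolist(),c["intrinsics"])
np.savez("pics/w_slot",R=c["R"],t=c["t"],K=c["intrinsics"])
cv2.imwrite("pics/w_slot.png",arm.capture("wrist"))
for X in [(.499,.24,.048),(.493,.129,.168),(.505,.35,.168)]: print(proj("wrist",X))
E
```

```text
clock: 0.93
ee_pos: [0.5284, 0.2413, 0.3125]
ee_rot: [2.218, 2.224, 0.0]
contact_force: [0.3, -0.8, 0.4]
grip_width: 0.0853
gripper_force: 0.0
[0.52837779 0.24126847 0.31245128] [0.5280145  0.30868278 0.43802821] [[1.0, 0.002, -0.0], [0.002, -0.963, 0.269], [0.0, -0.269, -0.963]] [[324.92449271   0.         283.28385873]
 [  0.         324.92449271 211.4323698 ]
 [  0.           0.           1.        ]]
[259.10415767 178.59998114]
[245.79393478 316.42196785]
[252.81599108  63.04521855]
```

```bash
python3 -m creep '[[-37,14,0,0,0,0,1],[-37,14,0,0,0,0,1],[-37,14,0,0,0,0,1],[-37,14,0,0,0,0,1],[-37,14,0,0,0,0,1],[-37,14,0,0,0,0,1],[-37,14,0,0,0,0,1],[-37,14,0,0,0,0,1],[-37,14,0,0,0,0,1],[-37,14,0,0,0,0,1]]' >/dev/null; python3 -m creep '[[0,0,0,0,0,0.12,1],[0,0,0,0,0,0.12,1],[0,0,0,0,0,0.12,1],[0,0,0,0,0,0.12,1],[0,0,0,0,0,0.12,1],[0,0,0,0,0,0.12,1],[0,0,0,0,0,0.12,1],[0,0,0,0,0,0.12,1],[0,0,0,0,0,0.12,1],[0,0,0,0,0,0.12,1],[0,0,0,0,0,0.12,1],[0,0,0,0,0,0.12,1],[0,0,0,0,0,0.12,1],[0,0,0,0,0,0.1,1],[0,0,0,0,0,0,1],[0,0,0,0,0,0,1]]'
python3 - <<'E'
from h import *
c=arm.camera_info("wrist");print(arm.sense()["joints"])
np.savez("pics/w_mark",R=c["R"],t=c["t"],K=c["intrinsics"])
cv2.imwrite("pics/w_mark.png",arm.capture("wrist"))
E
```

```text
clock: 3.15
ee_pos: [0.6687, -0.1312, 0.3117]
ee_rot: [-3.138, 0.137, 0.001]
contact_force: [-0.3, -0.2, -0.5]
grip_width: 0.0852
gripper_force: 0.0
[-2.90603254e-01  5.26785778e-01  1.32155350e+00 -1.16041762e-04
  1.29415353e+00  1.36761041e+00]
```

```bash
python3 -m creep '[[-12,30,0,0,0,0,1],[-12,30,0,0,0,0,1],[-12,30,0,0,0,0,1],[-12,30,0,0,0,0,1],[-12,30,0,0,0,0,1],[-12,30,0,0,0,0,1],[-12,30,0,0,0,0,1],[-12,30,0,0,0,0,1],[0,0,0,0,0,0,1],[0,0,0,0,0,0,1]]'
python3 - <<'E'
from h import *
c=arm.camera_info("wrist")
np.savez("pics/w_case",R=c["R"],t=c["t"],K=c["intrinsics"])
cv2.imwrite("pics/w_case.png",arm.capture("wrist"))
a=cv2.imread("pics/w_slot.png");b=cv2.imread("pics/w_mark.png");d=cv2.imread("pics/w_case.png")
h=lambda i:cv2.resize(i,(400,300),interpolation=cv2.INTER_AREA)
cv2.imwrite("pics/mont.png",np.vstack([np.hstack([h(a),h(b)]),np.hstack([h(d),0*h(d)])]))
E
```

```text
clock: 4.03
ee_pos: [0.551, -0.3622, 0.312]
ee_rot: [-3.138, 0.141, 0.0]
contact_force: [0.7, -0.0, 0.2]
grip_width: 0.0852
gripper_force: 0.0
```

View pics/mont.png

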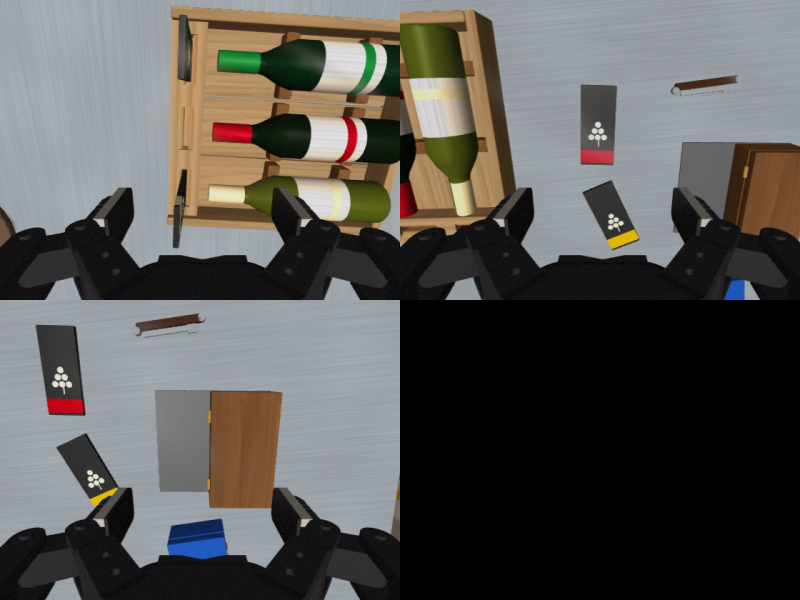

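The montage gives clean wrist views of the empty slot, the burgundy marker and the case with its mat. I'll enlarge those three regions.

Run:
```python
import cv2,numpy as np
M=np.zeros((600,800,3),np.uint8)
def put(src,x,y,w,h,k,ox,oy):
    im=cv2.resize(cv2.imread(f"pics/{src}.png")[y:y+h,x:x+w],None,fx=k,fy=k,interpolation=cv2.INTER_CUBIC)
    for i in range(0,w,10): cv2.line(im,(i*k,0),(i*k,5),(0,0,255) ,1); 
    for i in range(0,h,10): cv2.line(im,(0,i*k),(5,i*k),(0,0,255),1)
    M[oy:oy+h*k,ox:ox+w*k]=im
put("w_slot",232,140,45,100,4,0,0)
put("w_mark",245,110,65,130,3,190,0)
put("w_case",205,115,200,180,2,395,0)
put("w_slot",232,10,50,110,2,395,370)
put("w_slot",232,230,50,120,2,500,362)
cv2.imwrite("pics/mont2.png",M)
```

```text
Traceback (most recent call last):
ValueError: could not broadcast input array from shape (240,100,3) into shape (238,100,3)
```

Run:
```python
import cv2,numpy as np
M=np.zeros((600,800,3),np.uint8)
def put(src,x,y,w,h,k,ox,oy):
    im=cv2.resize(cv2.imread(f"pics/{src}.png")[y:y+h,x:x+w],None,fx=k,fy=k,interpolation=cv2.INTER_CUBIC)
    for i in range(0,w,10): cv2.line(im,(i*k,0),(i*k,5),(0,0,255) ,1); 
    for i in range(0,h,10): cv2.line(im,(0,i*k),(5,i*k),(0,0,255),1)
    M[oy:oy+h*k,ox:ox+w*k]=im
put("w_slot",232,140,45,100,4,0,0)
put("w_mark",245,110,65,130,3,190,0)
put("w_case",205,115,200,180,2,395,0)
put("w_slot",232,10,50,110,2,395,370)
put("w_slot",232,230,50,119,2,500,362)
cv2.imwrite("pics/mont2.png",M)
```

```text
(no output)
```

View pics/mont2.png

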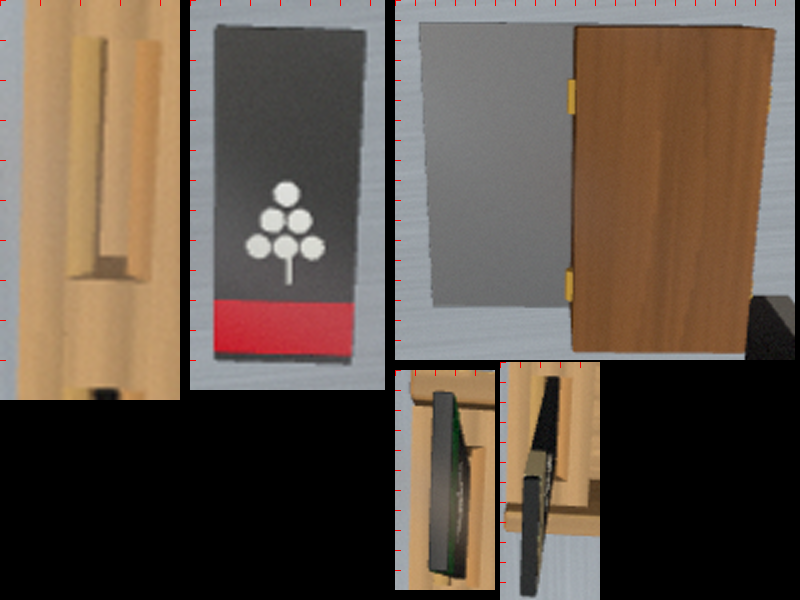

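```bash
cat >> h.py <<'E'
import os
_ci=arm.camera_info
def wfit(tag,k,x0,y0,ox,oy,obs,guess):
    d=np.load(f"pics/{tag}.npz"); arm_ci=lambda n:d
    global proj
    def proj(n,X):
        p=d["K"]@(d["R"]@np.array(X)+d["t"]); return p[:2]/p[2]
    return fit([("w",x0+(u-ox+.5)/k-.5,y0+(v-oy+.5)/k-.5,a,b,z) for u,v,a,b,z in obs],guess)
E
python3 - <<'E'
from h import *
np.set_printoptions(suppress=True,precision=4)
def show(n,r): print(n,np.round(r[0][:2]*1000,1),np.degrees(r[0][2]),r[1])
# slot: x away(+x), y left
a,b=.01325,.037
show("slot",wfit("w_slot",4,232,140,0,0,[(75,37,-a,b,.048),(162,41,a,b,.048),(147,282,a,-b,.048),(66,277,-a,-b,.048)],[.5,.24,0]))
a,b=.075,.032 # marker yaw~174, image right = -y world; marker +y axis points world -y
show("mark",wfit("w_mark",3,245,110,190,0,[(216,26,-a,-b,.008),(366,31,-a,b,.008),(350,362,a,b,.008),(213,360,a,-b,.008)],[.665,-.13,3.04]))
a,b=.055,.1 # case x = +y world; case +y = world -x (image down)
show("case",wfit("w_case",2,205,115,395,0,[(575,27,a,-b,.069),(775,30,-a,-b,.069),(747,354,-a,b,.069),(573,351,a,b,.069)],[.5,-.43,1.5]))
show("mat",wfit("w_case",2,205,115,395,0,[(419,23,.105,-.1,.004),(434,306,.105,.1,.004)],[.5,-.38,1.5]))
E
```

```text
slot [499.5 239.1] -3.700653570359839 [[-0.4, -0.3], [0.3, 0.2], [0.6, 0.1], [-0.5, -0.0]]
mark [ 664.3 -122.8] 173.11281894481587 [[-0.2, -0.4], [0.1, -0.4], [0.2, 0.9], [-0.0, 0.1]]
case [ 504.4 -426.8] 84.78594838044357 [[0.3, 0.2], [0.4, -1.2], [-0.4, -0.1], [-0.4, 1.3]]
mat [ 510.3 -378.3] 84.80323943298333 [[0.0, -0.2], [-0.0, 0.2]]
```

```bash
python3 -m creep '[[11.4,-31,14,0,0,0,0.87],[11.4,-31,14,0,0,0,0.87],[11.4,-31,14,0,0,0,0.87],[11.4,-31,14,0,0,0,0.87],[11.4,-31,14,0,0,0,0.87],[11.4,-31,14,0,0,0,0.87],[11.4,-31,14,0,0,0,0.87],[11.4,-31,14,0,0,0,0.87],[0,0,25,0,0,0.031,0.87],[0,0,25,0,0,0,0.87],[0,0,25,0,0,0,0.87],[0,0,25,0,0,0,0.87],[0,0,25,0,0,0,0.87],[0,0,15,0,0,0,0.87],[0,0,0,0,0,0,0.87],[0,0,0,0,0,0,0.87],[0,0,0,0,0,0,0.87]]'; python3 -c "
from h import *
c=arm.camera_info('wrist')
np.savez('pics/w_grip',R=c['R'],t=c['t'],K=c['intrinsics'])
cv2.imwrite('pics/w_grip.png',arm.capture('wrist'))"
```

```text
clock: 5.5
ee_pos: [0.6656, -0.121, 0.0615]
ee_rot: [3.136, -0.186, 0.002]
contact_force: [-0.6, -0.3, 0.1]
grip_width: 0.0742
gripper_force: 0.0
```

```bash
python3 -m creep '[[-1,2,15,0,0,0,0.87],[0,0,15,0,0,0,0.87],[0,0,10,0,0,0,0.87],[0,0,0,0,0,0,0.87],[0,0,0,0,0,0,0.87]]'; python3 -m creep '[[0,0,2,0,0,0,0.87],[0,0,2,0,0,0,0.87],[0,0,1,0,0,0,0.87],[0,0,0,0,0,0,0.87],[0,0,0,0,0,0,0.87]]'
```

```text
clock: 5.97
ee_pos: [0.664, -0.1234, 0.0208]
ee_rot: [3.136, -0.188, 0.001]
contact_force: [1.0, 0.3, -0.1]
grip_width: 0.0745
gripper_force: 0.0
clock: 6.38
ee_pos: [0.6638, -0.1235, 0.0155]
ee_rot: [3.136, -0.189, 0.001]
contact_force: [-0.4, 0.9, 0.5]
grip_width: 0.0744
gripper_force: 0.0
```

```bash
python3 -m creep '[[0,0,1,0,0,0,0.87],[0,0,1,0,0,0,0.87],[0,0,1,0,0,0,0.87],[0,0,0,0,0,0,0.87],[0,0,0,0,0,0,0.87]]';python3 -m creep '[[0,0,1,0,0,0,0.87],[0,0,0.5,0,0,0,0.87],[0,0,0,0,0,0,0.87],[0,0,0,0,0,0,0.87]]'
```

```text
clock: 6.8
ee_pos: [0.6637, -0.1234, 0.0122]
ee_rot: [-3.136, 0.189, 0.0]
contact_force: [-0.2, -0.1, -0.6]
grip_width: 0.0745
gripper_force: 0.0
clock: 7.13
ee_pos: [0.6637, -0.1234, 0.0108]
ee_rot: [-3.136, 0.189, -0.0]
contact_force: [0.9, 1.1, -0.6]
grip_width: 0.0746
gripper_force: 0.0
```

```bash
python3 -m creep '[[0,0,0,0,0,0,0.7],[0,0,0,0,0,0,0.65],[0,0,0,0,0,0,0.6],[0,0,0,0,0,0,0.6],[0,0,0,0,0,0,0.6],[0,0,0,0,0,0,0.6]]' 50; python3 -m creep '[[0,0,-2,0,0,0,0.6],[0,0,-10,0,0,0,0.6],[0,0,-25,0,0,0,0.6],[0,0,-30,0,0,0,0.6],[0,0,-30,0,0,0,0.6],[0,0,-30,0,0,0,0.6],[0,0,-30,0,0,0,0.6],[0,0,-30,0,0,0,0.6],[0,0,0,0,0,0,0.6],[0,0,0,0,0,0,0.6]]'; python3 -c "
from h import *
cv2.imwrite('pics/w_held.png',arm.capture('wrist'));print(arm.sense()['joints'])"
```

```text
clock: 7.63
ee_pos: [0.6642, -0.1236, 0.0116]
ee_rot: [3.136, -0.189, 0.002]
contact_force: [-1.7, -0.7, 6.0]
grip_width: 0.0623
gripper_force: 58.6
clock: 8.47
ee_pos: [0.664, -0.1235, 0.2001]
ee_rot: [3.135, -0.189, 0.005]
contact_force: [-0.3, 0.2, -2.5]
grip_width: 0.0622
gripper_force: 55.2
[-2.81637977e-01  6.09587417e-01  1.48026586e+00  4.30502821e-05
  1.05119458e+00  1.40934640e+00]
```

View pics/w_held.png

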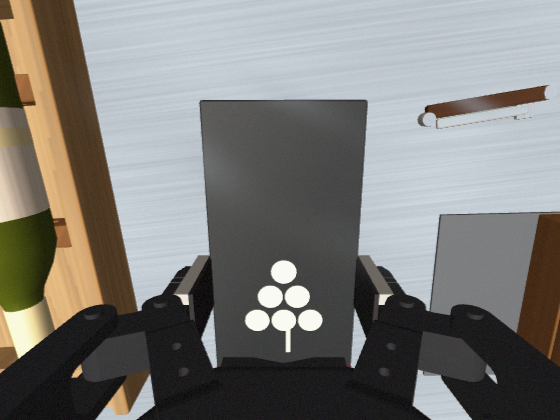

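The marker is held centrally and square, with its foot end up in the image at (283,100). Now I'll carry it over and turn it towards the case.

```bash
python3 -m creep '[[-21,28.4,-5,0,0,0,0.6],[-21,28.4,-5,0,0,0,0.6],[-21,28.4,-5,0,0,0,0.6],[-21,28.4,-5,0,0,0,0.6],[-21,28.4,-5,0,0,0,0.6],[-21,28.4,-5,0,0,0,0.6],[0,0,0,0,0,-0.123,0.6],[0,0,0,0,0,-0.123,0.6],[0,0,0,0,0,-0.123,0.6],[0,0,0,0,0,-0.123,0.6],[0,0,0,0,0,-0.123,0.6],[0,0,0,0,0,-0.123,0.6],[0,0,0,0,0,-0.123,0.6],[0,0,0,0,0,-0.123,0.6],[0,0,0,0,0,-0.123,0.6],[0,0,0,0,0,-0.123,0.6],[0,0,0,0,0,-0.123,0.6],[0,0,0,0,0,-0.123,0.6],[0,0,0,0,0,-0.123,0.6]]'; python3 -m creep '[[0,0,0,0,-0.11,0,0.6],[0,0,0,0,-0.11,0,0.6],[0,0,0,0,-0.11,0,0.6],[0,0,0,0,-0.11,0,0.6],[0,0,0,0,-0.11,0,0.6],[0,0,0,0,-0.11,0,0.6],[0,0,0,0,-0.107,0,0.6],[0,0,0,0,0,0,0.6],[0,0,0,0,0,0,0.6]]'
cat >> h.py <<'E'
CASE=np.array([.5044,-.4268,.004]);CY=np.radians(84.8);Rc=Rn.from_euler('z',CY)
SLOT=np.array([.4995,.2391,.018]);Rs=Rn.from_euler('z',np.radians(-3.7))
def togo(p,Rt):
    """shift (mm) in current tool axes and turn (rotvec, tool axes) to reach pose p,Rt"""
    s=arm.sense();R=Rn.from_rotvec(s["ee_rot"])
    print("shift",np.round(R.inv().apply(np.array(p)-s["ee_pos"])*1000,1),"turn",np.round((R.inv()*Rt).as_rotvec(),3),"j",np.round(s["joints"],2))
def frame(x,z):
    return Rn.from_matrix(np.column_stack([x,np.cross(z,x),z]))
E
python3 - <<'E'
from h import *
a=np.radians(43.92)
z=Rc.apply([-np.sin(a),0,-np.cos(a)]);x=Rc.apply([np.cos(a),0,-np.sin(a)])
for back in (.06,.0): togo(CASE+Rc.apply([.0765,0,.0604])-z*back,frame(x,z))
E
```

```text
clock: 10.1
ee_pos: [0.5177, -0.2772, 0.2262]
ee_rot: [-2.313, -2.122, 0.001]
contact_force: [-0.4, -0.5, -0.3]
grip_width: 0.0624
gripper_force: 55.2
clock: 10.85
ee_pos: [0.518, -0.2764, 0.226]
ee_rot: [1.865, 1.706, -0.752]
contact_force: [0.2, 0.3, -1.6]
grip_width: 0.0622
gripper_force: 55.2
shift [ 58.    0.5 108.3] turn [-0.003 -0.004  0.003] j [-0.33  0.49  1.85 -1.02  0.9   0.47]
shift [ 57.7   0.7 168.3] turn [-0.003 -0.004  0.003] j [-0.33  0.49  1.85 -1.02  0.9   0.47]
```

```bash
python3 -m creep '[[14.5,0,27,0,-0.004,0,0.6],[14.5,0,27,0,0,0,0.6],[14.5,0,27,0,0,0,0.6],[14.5,0,27,0,0,0,0.6],[0,0,0,0,0,0,0.6],[0,0,0,0,0,0,0.6]]'
python3 - <<'E'
from h import *
a=np.radians(43.92)
z=Rc.apply([-np.sin(a),0,-np.cos(a)]);x=Rc.apply([np.cos(a),0,-np.sin(a)])
togo(CASE+Rc.apply([.0765,0,.0604]),frame(x,z))
E
```

```text
clock: 11.35
ee_pos: [0.5292, -0.3055, 0.1256]
ee_rot: [1.906, 1.716, -0.758]
contact_force: [0.1, -0.8, 0.2]
grip_width: 0.0624
gripper_force: 55.3
shift [  6.5 -11.2  77. ] turn [-0.033 -0.031 -0.001] j [-0.38  0.66  1.85 -1.13  0.81  0.62]
```

```bash
cat > k.py <<'E'
from h import *
def fk(q,p):
    h,r0,a2,a3,L,e=p; f=q[1]+q[2]
    w=Rn.from_euler('z',q[0]).apply([r0+a2*np.sin(q[1])+a3*np.sin(f),e,h+a2*np.cos(q[1])+a3*np.cos(f)])
    R=Rn.from_euler('z',q[0])*Rn.from_euler('y',f)*Rn.from_euler('z',q[3])*Rn.from_euler('y',q[4])*Rn.from_euler('z',q[5])
    return w+R.apply([0,0,L]),R
J=[([-.105626,.491513,1.559410,0,1.091700,-.105561],[.62481,0,.24777]),
([-.290603,.526786,1.321554,0,1.294154,1.36761],[.6687,-.1312,.3117]),
([-.281638,.609587,1.480266,0,1.051195,1.409346],[.664,-.1235,.2001]),
([-.33,.49,1.85,-1.02,.90,.47],[.518,-.2764,.226])]
s=arm.sense();J.append((s["joints"],s["ee_pos"]))
P=least_squares(lambda p:np.concatenate([fk(np.array(q),p)[0]-x for q,x in J])*[1]*1,[.3,0.05,.45,.4,.25,.066]).x
LO=np.array([-3.1,-.84,.05,-1.13,.06,-2.69]);HI=np.array([3.1,2.19,2.79,4.28,2.93,2.69])
def ik(x,R,q0,free=False):
    lo,hi=(LO-4,HI+4) if free else (LO,HI)
    def f(q):
        a,b=fk(q,P); return np.r_[(a-x)*10,(b.inv()*R).as_rotvec()]
    r=least_squares(f,np.clip(q0,lo+.01,hi-.01),bounds=(lo,hi)); return r.x,np.abs(r.fun).max()
E
python3 - <<'E'
from k import *
np.set_printoptions(suppress=True,precision=3)
print(P,[np.round((fk(np.array(q),P)[0]-x)*1000,1) for q,x in J]); s=arm.sense()
# mount yaw offset of tool
off=fk(s["joints"],P)[1].inv()*Rn.from_rotvec(s["ee_rot"]);print(off.as_rotvec())
for ang in (43.92,38):
  a=np.radians(ang)
  z=Rc.apply([-np.sin(a),0,-np.cos(a)]);x=Rc.apply([np.cos(a),0,-np.sin(a)])
  for ly in (0,-.03,-.06):
   for al in (.05,0): 
    q,e=ik(CASE+Rc.apply([.0765,ly,.0604])-al*z,frame(x,z)*off.inv(),s["joints"],True);print(ang,ly,al,q,e)
  # half-turn alternative irrelevant to j4
E
```

```text
[0.219 0.011 0.521 0.411 0.239 0.066] [array([-0.1,  0.2,  1.8]), array([-9.8,  3.1,  6.1]), array([-5.6,  1.8,  3.3]), array([10. , -3.5, -6.6]), array([ 5.1, -2.6, -4.6])]
[-0.    -0.     1.571]
43.92 0 0.05 [-0.398  0.675  1.931 -1.295  0.758  0.784] 2.7144952952085077e-12
43.92 0 0 [-0.457  0.747  1.917 -1.402  0.717  0.859] 2.3592239273284576e-15
43.92 -0.03 0.05 [-0.382  0.707  1.85  -1.236  0.78   0.721] 1.1102230246251565e-15
43.92 -0.03 0 [-0.439  0.776  1.837 -1.331  0.736  0.786] 6.52811138479592e-13
43.92 -0.06 0.05 [-0.368  0.741  1.767 -1.182  0.805  0.661] 1.3877787807814457e-14
43.92 -0.06 0 [-0.422  0.806  1.754 -1.265  0.759  0.715] 3.752553823233029e-13
38 0 0.05 [-0.437  0.646  1.912 -1.149  0.688  0.616] 4.118927421359331e-13
38 0 0 [-0.488  0.723  1.902 -1.26   0.639  0.701] 1.1102230246251565e-15
38 -0.03 0.05 [-0.419  0.68   1.832 -1.091  0.717  0.558] 1.1102230246251565e-15
38 -0.03 0 [-0.469  0.753  1.822 -1.186  0.665  0.629] 9.70473701400465e-13
38 -0.06 0.05 [-0.403  0.715  1.749 -1.037  0.748  0.503] 1.2784218128558678e-12
38 -0.06 0 [-0.451  0.785  1.739 -1.119  0.695  0.562] 9.334338857414082e-12
```

The wrist roll joint is at its limit with the tool normal to the plate. Since the pads hold the side edges, the tool can be pitched relative to the plate. I'll lay the marker back on free bench and regrip it with the tool pitched about 25°.

```bash
python3 -m creep '[[0,0,-25,0,0,0,0.6],[0,0,-25,0,0,0,0.6],[0,0,0,0,0.108,0,0.6],[0,0,0,0,0.108,0,0.6],[0,0,0,0,0.108,0,0.6],[0,0,0,0,0.108,0,0.6],[0,0,0,0,0.108,0,0.6],[0,0,0,0,0.108,0,0.6],[0,0,0,0,0.108,0,0.6],[0,0,0,0,0,0,0.6],[0,0,0,0,0,0,0.6]]'
python3 - <<'E'
from k import *
np.set_printoptions(suppress=True,precision=3)
togo([.64,-.17,.05],frame(Rc.apply([1,0,0]),np.array([0,0,-1.])))
s=arm.sense();off=Rn.from_rotvec([0,0,np.pi/2])
def T(al,p):
  z=Rc.apply([-np.sin(al),0,-np.cos(al)]);x=Rc.apply([np.cos(al),0,-np.sin(al)]); print(np.degrees(al),p,*ik(p,frame(x,z)*off.inv(),s["joints"],True))
for d in (20,25,30):
  T(-np.radians(d),[.64,-.17,.015]); T(np.radians(44-d),CASE+Rc.apply([.0685,0,.06])); T(np.radians(44-d),CASE+Rc.apply([.0685,-.03,.06]))
# phase 2 grasp at head: z = head->foot dir, y = +- normal
a=np.radians(43.9);u=Rc.apply([-np.cos(a),0,np.sin(a)]);n=Rc.apply([np.sin(a),0,np.cos(a)])
for ly in (0,-.03):
 f=CASE+Rc.apply([.1225,ly,0])+.140*u+.004*n
 for sg in (1,-1):
  R=Rn.from_matrix(np.column_stack([np.cross(sg*n,-u),sg*n,-u]))
  for q0 in ([-.6,.5,1.7,.8,.9,-2],[-.6,.5,1.7,.8,.9,1.5]):
   for b in (0,.06): print(ly,sg,b,*ik(f+b*u,R*off.inv(),np.array(q0)))
E
```

```text
clock: 12.27
ee_pos: [0.534, -0.2724, 0.1646]
ee_rot: [-2.326, -2.075, 0.002]
contact_force: [0.1, 0.0, -0.7]
grip_width: 0.0623
gripper_force: 55.6
shift [112.   95.9 114.5] turn [-0.019 -0.015 -0.023] j [-0.58  0.56  1.7   0.01  0.91 -0.47]
-20.0 [0.64, -0.17, 0.015] [-0.476  0.828  1.62   0.425  0.876 -0.689] 3.852473895449293e-13
24.000000000000004 [ 0.511 -0.359  0.064] [-0.58   0.67   1.869 -0.783  0.534  0.18 ] 1.1102230246251565e-15
24.000000000000004 [ 0.54  -0.361  0.064] [-0.557  0.698  1.796 -0.73   0.576  0.141] 1.1102230246251565e-15
-25.0 [0.64, -0.17, 0.015] [-0.502  0.844  1.606  0.501  0.939 -0.761] 1.5942802633617248e-12
19.0 [ 0.511 -0.359  0.064] [-0.609  0.666  1.845 -0.585  0.538 -0.026] 1.2253531522787853e-10
19.0 [ 0.54  -0.361  0.064] [-0.585  0.695  1.772 -0.548  0.583 -0.047] 2.566613588328437e-11
-29.999999999999996 [0.64, -0.17, 0.015] [-0.527  0.862  1.592  0.567  1.005 -0.822] 4.986011603591578e-12
14.0 [ 0.511 -0.359  0.064] [-0.639  0.667  1.82  -0.398  0.562 -0.22 ] 9.930944955272025e-13
14.0 [ 0.54  -0.361  0.064] [-0.613  0.696  1.748 -0.376  0.60
[... 544 characters left out ...]
15
0 -1 0.06 [-0.987  0.882  1.251  0.47   1.677  0.56 ] 3.885780586188048e-15
-0.03 1 0 [-0.922  0.91   1.308  0.507  1.577 -2.574] 2.5129898162390413e-13
-0.03 1 0.06 [-0.958  0.914  1.177  0.49   1.703 -2.539] 3.6637359812630166e-14
-0.03 1 0 [-1.038  0.782  1.733  1.047  1.112  2.69 ] 0.5834872980591824
-0.03 1 0.06 [-1.078  0.765  1.624  0.979  1.202  2.69 ] 0.6817990765241447
-0.03 -1 0 [-0.922  0.91   1.308  0.507  1.577  0.568] 3.3306690738754696e-15
-0.03 -1 0.06 [-0.958  0.914  1.177  0.49   1.703  0.602] 5.397349234215198e-13
-0.03 -1 0 [-0.922  0.91   1.308  0.507  1.577  0.568] 1.1102230246251565e-15
-0.03 -1 0.06 [-0.958  0.914  1.177  0.49   1.703  0.602] 2.886579864025407e-14
```

```bash
python3 -m creep '[[22.4,19.2,13,-0.019,-0.015,-0.023,0.6],[22.4,19.2,13,0,0,0,0.6],[22.4,19.2,13,0,0,0,0.6],[22.4,19.2,13,0,0,0,0.6],[22.4,19.2,13,0,0,0,0.6],[0,0,25,0,0,0,0.6],[0,0,24,0,0,0,0.6],[0,0,0,0,0,0,0.6],[0,0,0,0,0,0,0.6]]'
python3 - <<'E'
from h import *
togo([.64,-.17,.0125],frame(Rc.apply([1,0,0]),np.array([0,0,-1.])))
E
```

```text
clock: 13.02
ee_pos: [0.6396, -0.1672, 0.0492]
ee_rot: [-2.314, -2.119, 0.002]
contact_force: [-0.2, 0.8, -0.8]
grip_width: 0.0623
gripper_force: 55.5
shift [-2.8  0.8 36.7] turn [-0.004 -0.002  0.003] j [-0.36  0.77  1.62  0.    0.76 -0.27]
```

```bash
python3 -m creep '[[-2,1,15,0,0,0,0.6],[0,0,15,0,0,0,0.6],[0,0,5,0,0,0,0.6],[0,0,1,0,0,0,0.6],[0,0,0,0,0,0,0.6],[0,0,0,0,0,0,0.87],[0,0,0,0,0,0,0.87],[0,0,0,0,0,0,0.87],[0,0,-12,0,0,0,0.87],[0,0,0,0,0.095,0,0.87],[0,0,0,0,0.095,0,0.87],[0,0,0,0,0.095,0,0.87],[0,0,0,0,0.095,0,0.87],[0,0,0,0,0,0,0.87],[0,0,0,0,0,0,0.87]]'
python3 - <<'E'
from h import *
th=.38
togo([.64,-.17,.0165],frame(Rc.apply([np.cos(th),0,np.sin(th)]),Rc.apply([np.sin(th),0,-np.cos(th)])))
cv2.imwrite("pics/regrip.png",arm.capture("wrist"))
E
```

```text
clock: 14.27
ee_pos: [0.6406, -0.1714, 0.0256]
ee_rot: [-2.11, -1.925, -0.403]
contact_force: [-1.2, 0.9, 0.5]
grip_width: 0.0743
gripper_force: 0.0
shift [-2.1 -0.7  8.9] turn [-0.002  0.    -0.001] j [-0.49  0.85  1.57  0.44  0.93 -0.7 ]
```

```bash
python3 -m creep '[[-1.6,0,4.2,0,0,0,0.87],[-1.7,0,4.2,0,0,0,0.87],[0,0,0,0,0,0,0.87],[0,0,0,0,0,0,0.87],[0,0,0,0,0,0,0.65],[0,0,0,0,0,0,0.6],[0,0,0,0,0,0,0.6],[0,0,0,0,0,0,0.6],[0,0,0,0,0,0,0.6],[0,0,0,0,0,0,0.6]]' 70;  python3 -m creep '[[4,0,-9,0,0,0,0.6],[10,0,-25,0,0,0,0.6],[10,0,-25,0,0,0,0.6],[10,0,-25,0,0,0,0.6],[10,0,-25,0,0,0,0.6],[10,0,-25,0,0,0,0.6],[0,0,0,0,0,0,0.6],[0,0,0,0,0,0,0.6]]'
python3 - <<'E'
from h import *
cv2.imwrite("pics/w_held2.png",arm.capture("wrist"));cv2.imwrite("pics/s_held2.png",arm.capture("side"))
M=np.hstack([cv2.resize(cv2.imread("pics/w_held2.png"),(400,300),interpolation=cv2.INTER_AREA),cv2.resize(cv2.imread("pics/s_held2.png")[80:290,240:520],(400,300))])
cv2.imwrite("pics/mont3.png",M)
E
```

```text
clock: 15.15
ee_pos: [0.6408, -0.1703, 0.0172]
ee_rot: [-2.107, -1.926, -0.406]
contact_force: [-2.5, -0.1, 7.4]
grip_width: 0.0601
gripper_force: 73.6
clock: 15.82
ee_pos: [0.6414, -0.1703, 0.1625]
ee_rot: [-2.108, -1.928, -0.407]
contact_force: [-0.5, 0.1, -2.1]
grip_width: 0.06
gripper_force: 75.6
```

View pics/mont3.png

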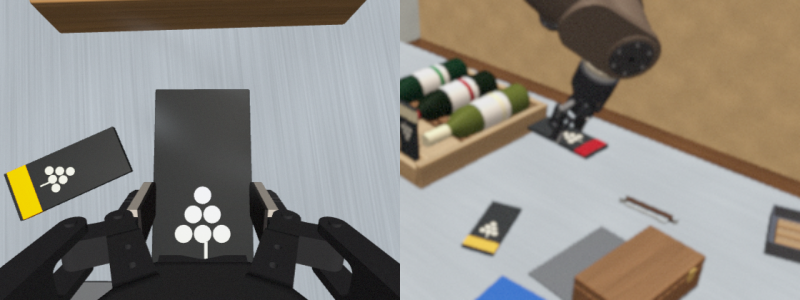

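The marker is held level and centred with the tool pitched, and nothing else has been disturbed. Now I'll tilt it and carry it to the lean pose.

```bash
cat > l.py <<'E'
from k import *
al=.386;z=Rc.apply([-np.sin(al),0,-np.cos(al)]);x=Rc.apply([np.cos(al),0,-np.sin(al)]);n=Rc.apply([.6937,0,.7203])
LT=CASE+Rc.apply([.0804,0,.0644])
for b in (.07,.02,0): togo(LT+b*n,frame(x,z))
E
python3 -m creep '[[0,0,0,0,-0.1094,0,0.6],[0,0,0,0,-0.1094,0,0.6],[0,0,0,0,-0.1094,0,0.6],[0,0,0,0,-0.1094,0,0.6],[0,0,0,0,-0.1094,0,0.6],[0,0,0,0,-0.1094,0,0.6],[0,0,0,0,-0.1094,0,0.6],[0,0,0,0,0,0,0.6],[0,0,0,0,0,0,0.6]]'; python3 l.py
```

```text
clock: 16.67
ee_pos: [0.6408, -0.1688, 0.159]
ee_rot: [2.108, 1.933, -0.411]
contact_force: [-0.2, -0.2, -1.1]
grip_width: 0.0598
gripper_force: 75.7
shift [-114.9 -112.7   89.8] turn [-0.004 -0.006  0.005] j [-0.22  0.64  1.58 -0.48  0.92  0.16]
shift [-133.7 -112.6  136.1] turn [-0.004 -0.006  0.005] j [-0.22  0.64  1.58 -0.48  0.92  0.16]
shift [-141.3 -112.5  154.6] turn [-0.004 -0.006  0.005] j [-0.22  0.64  1.58 -0.48  0.92  0.16]
```

```bash
python3 -m creep '[[-23,-22.5,18,-0.004,-0.006,0.005,0.6],[-23,-22.5,18,0,0,0,0.6],[-23,-22.5,18,0,0,0,0.6],[-23,-22.5,18,0,0,0,0.6],[-23,-22.5,18,0,0,0,0.6],[-6.5,0,16,0,0,0,0.6],[-6.5,0,16,0,0,0,0.6],[-6,0,14,0,0,0,0.6],[0,0,0,0,0,0,0.6],[0,0,0,0,0,0,0.6]]'; python3 l.py
```

```text
clock: 17.5
ee_pos: [0.5133, -0.3348, 0.0843]
ee_rot: [2.107, 1.919, -0.412]
contact_force: [0.1, -0.2, -0.8]
grip_width: 0.0599
gripper_force: 75.9
shift [ 20.7  -0.5 -45.8] turn [ 0.001  0.002 -0.003] j [-0.55  0.66  1.84 -0.68  0.57  0.11]
shift [ 2.3 -0.5  0.7] turn [ 0.001  0.002 -0.003] j [-0.55  0.66  1.84 -0.68  0.57  0.11]
shift [-5.1 -0.5 19.3] turn [ 0.001  0.002 -0.003] j [-0.55  0.66  1.84 -0.68  0.57  0.11]
```

```bash
python3 -m creep '[[-2,0,6,0,0,0,0.6],[-1,0,5,0,0,0,0.6],[-1,0,4,0,0,0,0.6],[0,0,2,0,0,0,0.6],[0,0,0,0,0,0,0.6],[0,0,0,0,0,0,0.6]]'; python3 -m creep '[[-0.4,0,1,0,0,0,0.6],[0,0,0,0,0,0,0.6],[0,0,0,0,0,0,0.6]]'; python3 l.py
```

```text
clock: 18.0
ee_pos: [0.5123, -0.3446, 0.0711]
ee_rot: [2.106, 1.918, -0.412]
contact_force: [0.4, 1.0, -1.5]
grip_width: 0.0599
gripper_force: 75.9
clock: 18.25
ee_pos: [0.5122, -0.3455, 0.0704]
ee_rot: [2.106, 1.918, -0.412]
contact_force: [0.1, 0.5, -0.2]
grip_width: 0.0598
gripper_force: 75.9
shift [ 25.4  -0.3 -62.8] turn [ 0.003  0.003 -0.003] j [-0.57  0.69  1.84 -0.71  0.54  0.12]
shift [  7.   -0.3 -16.3] turn [ 0.003  0.003 -0.003] j [-0.57  0.69  1.84 -0.71  0.54  0.12]
shift [-0.4 -0.4  2.3] turn [ 0.003  0.003 -0.003] j [-0.57  0.69  1.84 -0.71  0.54  0.12]
```

```bash
python3 -m creep '[[-0.2,0,1,0,0,0,0.6],[-0.1,0,0.5,0,0,0,0.6],[0,0,0,0,0,0,0.6],[0,0,0,0,0,0,0.6]]'; python3 -m creep '[[-0.1,0,0.7,0,0,0,0.6],[0,0,0,0,0,0,0.6],[0,0,0,0,0,0,0.6]]'; python3 l.py
```

```text
clock: 18.58
ee_pos: [0.5121, -0.3464, 0.069]
ee_rot: [2.106, 1.918, -0.412]
contact_force: [1.2, -0.2, -1.5]
grip_width: 0.06
gripper_force: 76.1
clock: 18.83
ee_pos: [0.5121, -0.3466, 0.0687]
ee_rot: [2.106, 1.918, -0.412]
contact_force: [-0.7, 2.5, 4.8]
grip_width: 0.0597
gripper_force: 77.2
shift [ 25.8  -0.3 -64.7] turn [ 0.003  0.003 -0.003] j [-0.57  0.69  1.84 -0.71  0.54  0.12]
shift [  7.4  -0.3 -18.2] turn [ 0.003  0.003 -0.003] j [-0.57  0.69  1.84 -0.71  0.54  0.12]
shift [ 0.  -0.4  0.4] turn [ 0.003  0.003 -0.003] j [-0.57  0.69  1.84 -0.71  0.54  0.12]
```

```bash
python3 -m creep '[[0,0,0,0,0,0,0.7],[0,0,0,0,0,0,0.8],[0,0,0,0,0,0,0.9],[0,0,0,0,0,0,0.9],[0,0,0,0,0,0,0.9],[0,0,-5,0,0,0,0.9],[0,0,-10,0,0,0,0.9],[0,0,-20,0,0,0,0.9],[0,0,-30,0,0,0,0.9],[0,0,-30,0,0,0,0.9],[0,0,-30,0,0,0,0.9],[0,0,-25,0,0,0,0.9],[0,0,0,0,0,0,0.9],[0,0,0,0,0,0,0.9]]'
python3 - <<'E'
from k import *
cc=arm.camera_info("wrist");np.savez("pics/w_lean",R=cc["R"],t=cc["t"],K=cc["intrinsics"])
w=arm.capture("wrist");cv2.imwrite("pics/w_lean.png",w)
# predicted plate upper-face corners and detected red band
a=np.radians(43.92);u=Rc.apply([-np.cos(a),0,np.sin(a)]);n=Rc.apply([np.sin(a),0,np.cos(a)]);y=Rc.apply([0,1,0])
f=CASE+Rc.apply([.1225,0,0])+.008*n
for s,l in ((0,.032),(0,-.032),(.15,.032),(.15,-.032),(.122,.032),(.122,-.032),(.147,.032),(.147,-.032)): print(s,l,np.round(proj("wrist",f+s*u+l*y),1))
h=cv2.cvtColor(w,cv2.COLOR_BGR2HSV);m=((h[...,1]>170)&(h[...,2]>90)&((h[...,0]<6)|(h[...,0]>172))).astype(np.uint8)
k,lab,st,ce=cv2.connectedComponentsWithStats(m);i=1+np.argmax(st[1:,4]);print(st[i],ce[i])
c=cv2.findContours((lab==i).astype(np.uint8),0,2)[0][0];print(cv2.boxPoints(cv2.minAreaRect(c)),cv2.approxPolyDP(c,4,True)[:,0])
cv2.imwrite("pics/mont4.png",np.hstack([cv2.resize(w,(400,300)),cv2.resize(arm.capture("side")[160:340,280:520],(400,300))]))
E
```

```text
clock: 20.0
ee_pos: [0.5172, -0.2894, 0.2092]
ee_rot: [2.103, 1.917, -0.409]
contact_force: [-0.9, -0.2, -0.5]
grip_width: 0.0767
gripper_force: 0.0
0 0.032 [248.3 122.2]
0 -0.032 [317.3 122. ]
0.15 0.032 [247.  287.1]
0.15 -0.032 [319.8 286.9]
0.122 0.032 [247.2 255. ]
0.122 -0.032 [319.3 254.7]
0.147 0.032 [247.  283.7]
0.147 -0.032 [319.8 283.4]
[ 247  252   73   29 2093] [282.6215958 266.039656 ]
[[247. 252.]
 [319. 252.]
 [319. 280.]
 [247. 280.]] [[247 253]
 [247 280]
 [319 280]
 [318 252]]
```

The leaning marker's red band, seen at (247–319, 252–280), matches the prediction (254–284), so the lean is good. Next I'll reorient for the head pinch.

```bash
cat > m.py <<'E'
from k import *
a=np.radians(43.92);u=Rc.apply([-np.cos(a),0,np.sin(a)]);n=Rc.apply([np.sin(a),0,np.cos(a)])
RG=frame(np.cross(n,u),-u)
G=lambda s:CASE+Rc.apply([.1230,0,0])+.004*n+s*u
if __name__=="__main__":
    for s in (.228,.138): togo(G(s),RG)
E
python3 -m creep '[[0,0,-25,0,0,0,0.6],[0,0,-25,0,0,0,0.4],[0,0,-25,0,0,0,0.25],[0,0,0,0,0.0965,0,0.25],[0,0,0,0,0.0965,0,0.25],[0,0,0,0,0.0965,0,0.25],[0,0,0,0,0.0965,0,0.25],[0,0,0,0,0,0.121,0.25],[0,0,0,0,0,0.121,0.25],[0,0,0,0,0,0.121,0.25],[0,0,0,0,0,0.121,0.25],[0,0,0,0,0,0.121,0.25],[0,0,0,0,0,0.121,0.25],[0,0,0,0,0,0.121,0.25],[0,0,0,0,0,0.121,0.25],[0,0,0,0,0,0.121,0.25],[0,0,0,0,0,0.121,0.25],[0,0,0,0,0,0.121,0.25],[0,0,0,0,0,0.121,0.25],[0,0,0,0,0,0.119,0.25]]'; python3 m.py
```

```text
clock: 21.77
ee_pos: [0.5189, -0.2619, 0.2752]
ee_rot: [3.136, -0.156, 0.002]
contact_force: [-0.6, 0.1, -0.5]
grip_width: 0.0217
gripper_force: 0.0
shift [  2.2 203.7 110.6] turn [ 0.806 -0.005 -0.008] j [-0.58  0.4   1.64 -0.    1.1   1.09]
shift [  1.6 138.7 172.8] turn [ 0.806 -0.005 -0.008] j [-0.58  0.4   1.64 -0.    1.1   1.09]
```

```bash
python3 -m creep '[[0,34,0,0,0,0,0.25],[0,34,0,0,0,0,0.25],[0,34,0,0,0,0,0.25],[0,34,0,0,0,0,0.25],[0,34,0,0,0,0,0.25],[0,34,0,0,0,0,0.25],[0,0,0,0.1,0,0,0.25],[0,0,0,0.1,0,0,0.25],[0,0,0,0.1,0,0,0.25],[0,0,0,0.1,0,0,0.25],[0,0,0,0.1,0,0,0.25],[0,0,0,0.1,0,0,0.25],[0,0,0,0.1,0,0,0.25],[0,0,0,0.1,0,0,0.25],[0,0,0,0,0,0,0.25],[0,0,0,0,0,0,0.25]]'; python3 m.py
```

```text
clock: 23.1
ee_pos: [0.4998, -0.4656, 0.2747]
ee_rot: [-2.343, 0.11, -0.048]
contact_force: [-0.0, 0.7, -0.8]
grip_width: 0.0214
gripper_force: 0.0
shift [ 1.  78.  77.1] turn [ 0.007 -0.003 -0.002] j [-1.    0.79  1.09  0.48  1.9   0.67]
shift [  0.7  77.3 167.1] turn [ 0.007 -0.003 -0.002] j [-1.    0.79  1.09  0.48  1.9   0.67]
```

```bash
python3 -m creep '[[0.5,26,20,0.007,0,0,0.25],[0.5,26,20,0,0,0,0.25],[0,26,20,0,0,0,0.25],[0,0,17,0,0,0,0.25],[0,0,0,0,0,0,0.25],[0,0,0,0,0,0,0.25],[0,0,0,0,0,0,0.25]]'; python3 m.py
python3 - <<'E'
from k import *
cc=arm.camera_info("wrist");np.savez("pics/w_head",R=cc["R"],t=cc["t"],K=cc["intrinsics"])
w=arm.capture("wrist");cv2.imwrite("pics/w_head.png",w)
from m import *
y=Rc.apply([0,1,0])
for s,l,t in ((.15,.032,-.004),(.15,-.032,-.004),(.15,.032,.004),(.15,-.032,.004)): print(s,l,t,np.round(proj("wrist",G(s)+l*y+t*n),1))
E
```

```text
clock: 23.68
ee_pos: [0.5023, -0.4642, 0.1696]
ee_rot: [-2.34, 0.105, -0.052]
contact_force: [0.6, -0.5, 1.1]
grip_width: 0.0213
gripper_force: 0.0
shift [-1.3  4.   2.5] turn [ 0.004 -0.005  0.003] j [-1.    0.89  1.18  0.47  1.74  0.58]
shift [-1.7  3.6 92.5] turn [ 0.004 -0.005  0.003] j [-1.    0.89  1.18  0.47  1.74  0.58]
0.15 0.032 -0.004 [293.5 272.2]
0.15 -0.032 -0.004 [294.5 181.3]
0.15 0.032 0.004 [282.  272.2]
0.15 -0.032 0.004 [282.1 181.3]
```

Run:
```python
from k import *
w=cv2.imread("pics/w_head.png")
for v in (195,227,260): print(v,[(u,*w[v,u]) if 0 else f"{u}:{w[v,u][0]},{w[v,u][1]},{w[v,u][2]}" for u in range(262,316,2)])
```

```text
195 ['262:214,206,200', '264:213,207,200', '266:210,206,198', '268:211,204,200', '270:199,194,188', '272:139,138,138', '274:137,137,135', '276:135,135,135', '278:135,135,137', '280:132,131,134', '282:123,122,140', '284:84,86,89', '286:73,77,81', '288:74,76,80', '290:74,75,82', '292:71,72,78', '294:66,68,75', '296:68,95,141', '298:71,110,160', '300:67,103,154', '302:70,107,156', '304:68,105,154', '306:66,106,157', '308:70,108,159', '310:63,104,157', '312:64,104,156', '314:65,105,157']
227 ['262:216,210,201', '264:213,208,199', '266:218,210,201', '268:214,209,201', '270:201,195,188', '272:128,128,128', '274:130,131,129', '276:134,134,132', '278:131,130,131', '280:130,129,129', '282:121,117,131', '284:78,79,82', '286:74,74,77', '288:72,76,80', '290:69,72,76', '292:69,70,76', '294:66,70,80', '296:80,112,161', '298:78,112,160', '300:72,108,155', '302:75,107,153', '304:72,109,155', '306:76,109,155', '308:72,107,155', '310:71,105,155', '312:72,106,154', '314:70,106,155']
260 ['262:216,210,201', '264:216,209,202', '266:219,213,205', '268:217,208,200', '270:214,207,200', '272:204,197,189', '274:145,143,140', '276:129,128,126', '278:128,125,122', '280:128,127,125', '282:118,115,132', '284:50,51,50', '286:50,50,50', '288:50,50,47', '290:52,51,49', '292:48,49,47', '294:35,49,70', '296:64,107,160', '298:64,106,159', '300:61,103,154', '302:65,106,159', '304:61,103,156', '306:47,64,88', '308:35,36,39', '310:26,27,29', '312:65,69,72', '314:100,107,112']
```

The head's end face spans pixels 283–295, against a prediction of 282–294. That is aligned within 1 mm, so I'll move in.

```bash
python3 -m creep '[[-1.5,4.2,10,0.004,-0.005,0.003,0.25],[0,0,20,0,0,0,0.25],[0,0,20,0,0,0,0.25],[0,0,0,0,0,0,0.25],[0,0,0,0,0,0,0.25]]'; python3 m.py
```

```text
clock: 24.15
ee_pos: [0.5033, -0.4305, 0.1302]
ee_rot: [-2.332, 0.107, -0.042]
contact_force: [0.4, -0.5, 1.0]
grip_width: 0.0213
gripper_force: 0.0
shift [  0.6  -1.2 -49.1] turn [-0.004  0.002 -0.002] j [-0.97  0.9   1.28  0.48  1.64  0.55]
shift [ 0.8 -0.9 40.9] turn [-0.004  0.002 -0.002] j [-0.97  0.9   1.28  0.48  1.64  0.55]
```

```bash
python3 -m creep '[[0.7,-0.5,14,-0.004,0,0,0.25],[0,0,14,0,0,0,0.25],[0,0,12,0,0,0,0.25],[0,0,0,0,0,0,0.25],[0,0,0,0,0,0,0.25]]'; python3 m.py;  python3 -m creep '[[0,0,0,0,0,0,0.15],[0,0,0,0,0,0,0.1],[0,0,0,0,0,0,0.05],[0,0,0,0,0,0,0.03],[0,0,0,0,0,0,0.03],[0,0,0,0,0,0,0.03]]' 60; python3 m.py
```

```text
clock: 24.57
ee_pos: [0.5067, -0.402, 0.1031]
ee_rot: [-2.336, 0.108, -0.043]
contact_force: [0.7, -0.3, -0.4]
grip_width: 0.0213
gripper_force: 0.0
shift [ -0.2  -0.6 -88.6] turn [ 0.001  0.001 -0.002] j [-0.95  0.9   1.35  0.49  1.56  0.53]
shift [-0.  -0.7  1.4] turn [ 0.001  0.001 -0.002] j [-0.95  0.9   1.35  0.49  1.56  0.53]
clock: 25.07
ee_pos: [0.5067, -0.402, 0.1036]
ee_rot: [-2.336, 0.108, -0.044]
contact_force: [-0.8, -2.1, 6.1]
grip_width: 0.0069
gripper_force: 59.9
shift [ -0.   -0.3 -88.2] turn [ 0.001  0.    -0.002] j [-0.95  0.9   1.35  0.49  1.56  0.53]
shift [-0.  -0.3  1.8] turn [ 0.001  0.    -0.002] j [-0.95  0.9   1.35  0.49  1.56  0.53]
```

```bash
cat > n.py <<'E'
from k import *
D=.140
def pose(b,fx,fz,fy=0):
    """lean b rad (head to robot), foot centre at lane x fx, height fz above the slot floor"""
    z=Rs.apply([np.sin(b),0,-np.cos(b)]);x=Rs.apply([0,1,0]); return SLOT+Rs.apply([fx,fy,fz])-D*z,frame(x,z)
E
cat > o.py <<'E'
from n import *
def where():
    s=arm.sense();R=Rn.from_rotvec(s["ee_rot"]);zl=Rs.inv().apply(R.apply([0,0,1]));f=Rs.inv().apply(s["ee_pos"]+D*R.apply([0,0,1])-SLOT)
    print("foot in slot frame mm",np.round(f*1000,1),"lean deg",np.round(np.degrees(np.arctan2(zl[0],-zl[2])),1),"F",np.round(s["contact_force"],1))
E
python3 -m creep '[[0,-12,-12,0,0,0,0.03],[0,-25,-25,0,0,0,0.03],[0,-28,-28,0,0,0,0.03],[0,-28,-28,0,0,0,0.03],[0,-28,-28,0,0,0,0.03],[0,-12,-12,0,0,0,0.03],[0,0,0,-0.1,0,0,0.03],[0,0,0,-0.1,0,0,0.03],[0,0,0,-0.1,0,0,0.03],[0,0,0,-0.1,0,0,0.03],[0,0,0,-0.1,0,0,0.03],[0,0,0,-0.1,0,0,0.03],[0,0,0,-0.1,0,0,0.03],[0,0,0,-0.1,0,0,0.03],[0,0,0,0,0,0,0.03],[0,0,0,0,0,0,0.03]]'
python3 - <<'E'
from n import *
np.set_printoptions(suppress=True,precision=3)
off=Rn.from_rotvec([0,0,np.pi/2]);q=np.array([.3,.3,1.8,0,.9,.3])
for b,fx,fz in ((0,0,.15),(.5,0,.06),(.5,0,.04),(.6,0,.04),(.35,0,.03),(0,0,0)):
    p,R=pose(b,fx,fz);print(b,fz,p,*ik(p,R*off.inv(),q))
p,R=pose(0,-.03,.2);togo(p,R)
E
```

```text
clock: 26.4
ee_pos: [0.5068, -0.4042, 0.2921]
ee_rot: [-3.133, 0.142, 0.002]
contact_force: [0.2, -0.4, -1.0]
grip_width: 0.0068
gripper_force: 58.9
0 0.15 [0.499 0.239 0.308] [ 0.327  0.341  1.649 -0.     1.152  0.392] 7.007672220282757e-10
0.5 0.06 [0.433 0.243 0.201] [ 0.504  0.275  2.175 -0.804  0.367  1.281] 3.360160988428312e-11
0.5 0.04 [0.433 0.243 0.181] [ 0.504  0.307  2.2   -0.925  0.329  1.409] 3.885780586188048e-15
0.6 0.04 [0.421 0.244 0.174] [ 0.536  0.31   2.238 -1.13   0.334  1.643] 0.06689295232540413
0.35 0.03 [0.452 0.242 0.18 ] [ 0.441  0.336  2.097 -0.409  0.431  0.854] 1.0919043447188415e-12
0 0 [0.499 0.239 0.158] [ 0.327  0.483  1.851 -0.     0.808  0.392] 1.1102230246251565e-15
shift [ -95.5 -639.5  -62.5] turn [-0.005 -0.003 -1.597] j [-0.78  0.49  1.44  0.    1.22  0.88]
```

```bash
python3 -m creep '[[0,0,-31,0,0,0,0.03],[0,0,-31,0,0,0,0.03],[-5,-37.6,0,0,0,0,0.03],[-5,-37.6,0,0,0,0,0.03],[-5,-37.6,0,0,0,0,0.03],[-5,-37.6,0,0,0,0,0.03],[-5,-37.6,0,0,0,0,0.03],[-5,-37.6,0,0,0,0,0.03],[-5,-37.6,0,0,0,0,0.03],[-5,-37.6,0,0,0,0,0.03],[-5,-37.6,0,0,0,0,0.03],[-5,-37.6,0,0,0,0,0.03],[-5,-37.6,0,0,0,0,0.03],[-5,-37.6,0,0,0,0,0.03],[-5,-37.6,0,0,0,0,0.03],[-5,-37.6,0,0,0,0,0.03],[-5,-37.6,0,0,0,0,0.03],[-5,-37.6,0,0,0,0,0.03],[-5,-37.6,0,0,0,0,0.03]]';  python3 -m creep '[[0,0,0,0,0,-0.123,0.03],[0,0,0,0,0,-0.123,0.03],[0,0,0,0,0,-0.123,0.03],[0,0,0,0,0,-0.123,0.03],[0,0,0,0,0,-0.123,0.03],[0,0,0,0,0,-0.123,0.03],[0,0,0,0,0,-0.123,0.03],[0,0,0,0,0,-0.123,0.03],[0,0,0,0,0,-0.123,0.03],[0,0,0,0,0,-0.123,0.03],[0,0,0,0,0,-0.123,0.03],[0,0,0,0,0,-0.123,0.03],[0,0,0,0,0,-0.123,0.03],[0,0,0,0,0,0,0.03],[0,0,0,0,0,0,0.03]]'
python3 - <<'E'
from n import *
p,R=pose(0,-.02,.09);togo(p,R)
p,R=pose(.42,.0008,.06);togo(p,R)
E
```

```text
clock: 27.98
ee_pos: [0.4804, 0.2404, 0.3557]
ee_rot: [-3.133, 0.145, 0.008]
contact_force: [1.2, -0.3, -0.0]
grip_width: 0.0072
gripper_force: 59.0
clock: 29.23
ee_pos: [0.4809, 0.2386, 0.3554]
ee_rot: [-2.291, -2.14, -0.001]
contact_force: [-0.5, -0.9, -1.4]
grip_width: 0.0065
gripper_force: 59.2
shift [  1.2  -1.  107.5] turn [-0.004 -0.005 -0.004] j [0.33 0.27 1.62 0.01 1.26 0.4 ]
shift [  0.9 -37.1 149.8] turn [-0.424 -0.004 -0.004] j [0.33 0.27 1.62 0.01 1.26 0.4 ]
```

```bash
python3 -m creep '[[0,-6,0,-0.07,-0.004,-0.004,0.03],[0,-6,0,-0.07,0,0,0.03],[0,-6,0,-0.07,0,0,0.03],[0,-6,0,-0.07,0,0,0.03],[0,-6,0,-0.07,0,0,0.03],[0,-6,0,-0.07,0,0,0.03],[0,0,0,0,0,0,0.03],[0,0,0,0,0,0,0.03]]'
python3 - <<'E'
from n import *
p,R=pose(.42,.0008,.06);togo(p,R)
E
```

```text
clock: 29.9
ee_pos: [0.445, 0.2411, 0.3495]
ee_rot: [2.048, 1.925, 0.407]
contact_force: [-0.1, 0.7, -0.5]
grip_width: 0.007
gripper_force: 59.3
shift [  1.5 -59.6 130.7] turn [-0.004 -0.002  0.002] j [ 0.46  0.12  1.89 -0.29  0.79  0.69]
```

```bash
python3 -m creep '[[0.25,-10,21.8,-0.004,0,0,0.03],[0.25,-10,21.8,0,0,0,0.03],[0.25,-10,21.8,0,0,0,0.03],[0.25,-10,21.8,0,0,0,0.03],[0.25,-10,21.8,0,0,0,0.03],[0.25,-10,21.8,0,0,0,0.03],[0,0,0,0,0,0,0.03],[0,0,0,0,0,0,0.03]]'
python3 - <<'E'
from o import *
where()
p,R=pose(.42,.0008,.06);togo(p,R)
s=arm.sense();Rt=Rn.from_rotvec(s["ee_rot"])
w=arm.capture("wrist");pr=[proj("wrist",s["ee_pos"]+Rt.apply([sx*.032,sy*.004,D])) for sx in(1,-1) for sy in (1,-1)];print(np.round(pr,1))
sl=[proj("wrist",SLOT+Rs.apply([sx*.01325,sy*.037,.03])) for sx in(1,-1) for sy in (1,-1)];print(np.round(sl,1))
cv2.imwrite("pics/w_ins.png",w)
k=4;x0,y0=[int(v)-50 for v in np.mean(pr+sl,0)];y0=max(0,min(y0,290));x0=max(0,min(x0,440))
c=cv2.resize(w[y0:y0+130,x0:x0+115],None,fx=k,fy=k,interpolation=cv2.INTER_CUBIC)
for q,col in [(q,(0,0,255)) for q in pr]+[(q,(255,0,0)) for q in sl]: cv2.circle(c,tuple(int((a-b)*k+k/2) for a,b in zip(q,(x0,y0))),4,col,1)
print(x0,y0)
S=cv2.resize(arm.capture("side")[100:230,190:260],None,fx=4,fy=4,interpolation=cv2.INTER_CUBIC)
cv2.imwrite("pics/ins.png",np.hstack([c,S])[:600])
E
```

```text
clock: 30.57
ee_pos: [0.445, 0.2422, 0.2049]
ee_rot: [2.045, 1.922, 0.407]
contact_force: [-0.0, -0.2, -0.2]
grip_width: 0.0069
gripper_force: 59.2
foot in slot frame mm [ 2.4 -0.5 59. ] lean deg 24.0 F [-0.  -0.2 -0.2]
shift [ 0.4 -1.2 -1.6] turn [-0.001  0.     0.003] j [ 0.47  0.31  2.1  -0.53  0.42  0.98]
[[287.4 166.1]
 [277.6 166.1]
 [287.2 239.5]
 [278.  239.5]]
[[280.5 155.5]
 [280.5 232.7]
 [252.8 156.7]
 [254.5 236.4]]
224 149
```

View pics/ins.png

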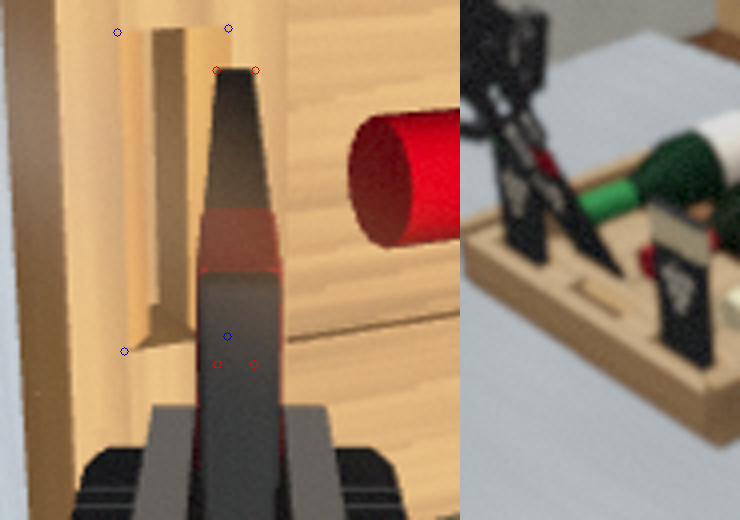

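The overlay shows the held foot corners exactly where predicted, at (216,70) and (255,70) in the crop. The slot is about 1 mm further along lane +x than modelled. The lean is 24°, so I'll tip the foot in.

```bash
python3 -m creep '[[0.4,-4.5,9,0,0,0,0.03],[0,-4,9,0,0,0,0.03],[0,-4,8.5,0,0,0,0.03],[0,0,0,0,0,0,0.03],[0,0,0,0,0,0,0.03]]'; python3 -c "from o import *;where()"; python3 -m creep '[[0,-1.2,2.7,0,0,0,0.03],[0,-1.2,2.7,0,0,0,0.03],[0,-0.8,1.8,0,0,0,0.03],[0,0,0,0,0,0,0.03],[0,0,0,0,0,0,0.03]]' | grep -v ee_; python3 -c "from o import *;where()"
```

```text
clock: 31.08
ee_pos: [0.4442, 0.2431, 0.1772]
ee_rot: [2.042, 1.923, 0.413]
contact_force: [0.6, -0.4, -0.8]
grip_width: 0.0064
gripper_force: 59.2
foot in slot frame mm [ 2.   0.7 31.5] lean deg 24.2 F [ 0.6 -0.4 -0.8]
clock: 31.5
contact_force: [0.7, 0.4, -2.0]
grip_width: 0.0069
gripper_force: 59.3
foot in slot frame mm [ 1.3  0.5 22.4] lean deg 24.2 F [ 0.7  0.4 -2. ]
```

```bash
python3 -m creep '[[0,-0.6,1.5,0,0,0,0.03],[0,-0.4,1.5,0,0,0,0.03],[0,0,0,0,0,0,0.03],[0,0,0,0,0,0,0.03]]' | grep -v ee_; python3 -c "from o import *;where()"; python3 -m creep '[[0,7.3,0.2,0.0525,0,0,0.03],[0,7.3,0.2,0.0525,0,0,0.03],[0,7.3,0.2,0.0525,0,0,0.03],[0,7.3,0.2,0.0525,0,0,0.03],[0,0,0,0,0,0,0.03],[0,0,0,0,0,0,0.03]]' | grep -v ee_; python3 -c "from o import *;where()"
```

```text
clock: 31.83
contact_force: [-0.4, 0.3, -1.0]
grip_width: 0.0068
gripper_force: 59.3
foot in slot frame mm [ 1.6  0.5 19.2] lean deg 24.2 F [-0.4  0.3 -1. ]
clock: 32.33
contact_force: [-1.1, -0.5, -1.6]
grip_width: 0.007
gripper_force: 59.3
foot in slot frame mm [ 1.8 -0.5 19. ] lean deg 12.7 F [-1.1 -0.5 -1.6]
```

```bash
python3 -m creep '[[0,7.5,0.2,0.0554,0,0,0.03],[0,7.5,0.2,0.0554,0,0,0.03],[0,7.5,0.2,0.0554,0,0,0.03],[0,7.5,0.2,0.0554,0,0,0.03],[0,0,0,0,0,0,0.03],[0,0,0,0,0,0,0.03]]' | grep -v ee_
python3 - <<'E'
from o import *
where()
p,R=pose(0,.001,.015);togo(p,R)
E
```

```text
clock: 32.83
contact_force: [-1.1, -0.6, -1.5]
grip_width: 0.0066
gripper_force: 59.3
foot in slot frame mm [ 0.6 -0.7 18.4] lean deg 0.1 F [-1.1 -0.6 -1.5]
shift [0.2 0.6 3.4] turn [0.001 0.003 0.004] j [ 0.33  0.48  1.81 -0.    0.85  0.39]
```

```bash
python3 -m creep '[[0.4,0.5,2.5,0.001,0.003,0.004,0.03],[0.2,0,3,0,0,0,0.03],[0,0,3,0,0,0,0.03],[0,0,0,0,0,0,0.03],[0,0,0,0,0,0,0.03]]' | grep -v ee_; python3 -c "from o import *;where()"; python3 -m creep '[[0,0,2.5,0,0,0,0.03],[0,0,2.5,0,0,0,0.03],[0,0,2,0,0,0,0.03],[0,0,0,0,0,0,0.03],[0,0,0,0,0,0,0.03]]' | grep -v ee_; python3 -c "from o import *;where()"
```

```text
clock: 33.25
contact_force: [0.3, -0.6, -1.8]
grip_width: 0.0071
gripper_force: 59.3
foot in slot frame mm [ 0.7  1.  10.4] lean deg -0.1 F [ 0.3 -0.6 -1.8]
clock: 33.67
contact_force: [0.1, 0.5, -0.6]
grip_width: 0.0067
gripper_force: 59.3
foot in slot frame mm [0.9 0.9 3.4] lean deg -0.1 F [ 0.1  0.5 -0.6]
```

Sliding freely. I'll now press it gently down to the floor.

```bash
python3 -m creep '[[0,0,1,0,0,0,0.03],[0,0,1,0,0,0,0.03],[0,0,0.5,0,0,0,0.03],[0,0,0,0,0,0,0.03],[0,0,0,0,0,0,0.03]]' | grep -v ee_; python3 -c "from o import *;where()"; python3 -m creep '[[0,0,0.7,0,0,0,0.03],[0,0,0,0,0,0,0.03],[0,0,0,0,0,0,0.03]]' | grep -v ee_; python3 -c "from o import *;where()"
```

```text
clock: 34.08
contact_force: [-1.1, 0.4, 5.2]
grip_width: 0.0069
gripper_force: 60.2
foot in slot frame mm [1.4 1.2 1.7] lean deg -0.0 F [-1.1  0.4  5.2]
clock: 34.33
contact_force: [-1.7, 1.0, 10.8]
grip_width: 0.0069
gripper_force: 61.2
foot in slot frame mm [1.8 1.4 1.7] lean deg 0.0 F [-1.7  1.  10.8]
```

The foot is on the floor: force rises with no further travel. Releasing and retreating.

```bash
python3 -m creep '[[0,0,-0.7,0,0,0,0.03],[0,0,0,0,0,0,0.08],[0,0,0,0,0,0,0.15],[0,0,0,0,0,0,0.25],[0,0,0,0,0,0,0.3],[0,0,0,0,0,0,0.3],[0,0,0,0,0,0,0.3],[0,0,-10,0,0,0,0.3],[0,0,-20,0,0,0,0.3],[0,0,-30,0,0,0,0.3],[0,0,-30,0,0,0,0.3],[0,0,-30,0,0,0,0.3],[0,0,-20,0,0,0,0.3],[0,0,0,0,0,0,0.3],[0,0,0,0,0,0,0.3]]'
python3 - <<'E'
from o import *
# numeric check: predicted vs seen red band in scene / side, head in wrist
for c in ("scene","side","wrist"):
    w=arm.capture(c);cv2.imwrite(f"pics/end_{c}.png",w)
    g=cv2.cvtColor(w,cv2.COLOR_BGR2HSV);m=((g[...,1]>120)&(g[...,2]>40)&((g[...,0]<6)|(g[...,0]>172))).astype(np.uint8)
    k,lab,st,ce=cv2.connectedComponentsWithStats(m)
    print(c,[(np.round(ce[i]).tolist(),st[i].tolist()) for i in range(1,k) if st[i,4]>15])
    for dz in (.147,.150): print([np.round(proj(c,SLOT+Rs.apply([x,y,dz])),1).tolist() for x in (-.003,.005) for y in (.032,-.032)])
    print("band low",[np.round(proj(c,SLOT+Rs.apply([-.003,y,.121])),1).tolist() for y in (.032,-.032)])
w=cv2.imread("pics/end_wrist.png");g=w.mean(2)
print(arm.sense()["clock"])
p=np.mean([proj("wrist",SLOT+Rs.apply([.001,0,.150]))],0);v=int(p[1]);print(p,g[v,int(p[0])-24:int(p[0])+24:2].astype(int))
E
```

```text
clock: 35.58
ee_pos: [0.501, 0.2397, 0.3005]
ee_rot: [-2.291, -2.149, -0.003]
contact_force: [-0.8, -1.0, -1.0]
grip_width: 0.0256
gripper_force: 0.0
scene [([129.0, 82.0], [121, 75, 17, 16, 121]), ([145.0, 82.0], [138, 77, 15, 11, 83]), ([118.0, 100.0], [111, 95, 15, 12, 94]), ([371.0, 251.0], [360, 241, 23, 20, 154]), ([346.0, 284.0], [334, 273, 25, 25, 304]), ([299.0, 338.0], [285, 326, 26, 26, 164])]
[[384.9, 253.7], [362.5, 236.4], [382.8, 256.0], [360.3, 238.6]]
[[385.2, 253.1], [362.7, 235.8], [383.1, 255.5], [360.5, 238.0]]
band low [[382.5, 258.5], [360.6, 241.4]]
side [([76.0, 3.0], [74, 0, 6, 7, 38]), ([223.0, 146.0], [217, 140, 12, 14, 94]), ([237.0, 165.0], [235, 161, 4, 9, 27])]
[[213.9, 138.4], [225.8, 145.1], [216.1, 137.7], [228.0, 144.3]]
[[213.8, 137.6], [225.7, 144.3], [216.0, 136.8], [227.9, 143.4]]
band low [[214.8, 145.9], [226.6, 152.8]]
wrist [([528.0, 181.0], [505, 148, 35, 67, 877]), ([283.0, 164.0], [279, 162, 9, 5, 43]), ([352.0, 182.0], [323, 169, 60, 28, 1620])]
[[279.1, 167.5], [279.3, 242.8], [289.1, 167.5], [288.7, 242.8]]
[[279.0, 168.0], [279.3, 244.1], [289.2, 168.0], [288.8, 244.1]]
band low [[279.6, 163.4], [279.8, 232.7]]
35.7333
[284.06020885 207.30518387] [176 168 169 166 158 154 153 162 159 120  95  93  96  91 106 156 142 144
 166 167 163 158 151 147]
```

```bash
python3 -c "
from workcell import arm
print(arm.sign_off())"
```

```text
the job is handed in; nothing more can be done
None
```

The burgundy-band marker was leaned on the wooden case and let go, then retaken by its head, tipped into the empty slot at a 24° lean, straightened until it stood upright on the slot floor, and released. I handed the job in at about 36 s with the arm clear.

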